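# Find and release the latched selector key

### The job

One of the four identical keys on the grey selector box has been left latched down. With the fingertips, tap each key lightly, from left to right as seen from the robot, to feel which one it is - so lightly that no free key goes half-way down and the latched one is not yet released. Then press the latched key fully home and let go, so that it springs up and all four keys stand up; leave the small things round the box where they are.

Things in the scene. Friction and masses are not known exactly. Their poses are not given: they have to be found in the camera images.
- selector: grey selector box with an aluminium top plate, 92 x 232 x 40 mm, screwed down to the worktop. Origin under its centre on the worktop; x points away from the robot side across the box, y to the left along the row of keys, z up. It carries four identical off-white keys in one row, 50 mm apart, each 34 mm (x) by 30 mm (y) on top, flat.
- slot_1 (a point): centre of the key opening that is leftmost (+y of the box is left), 41.5 mm above the worktop, level with the black collar round the key. Top of the key above this point: free 14 mm, latched 9 mm, pressed fully home 6 mm
- slot_2 (a point): centre of the key opening that is second from the left (+y of the box is left), 41.5 mm above the worktop, level with the black collar round the key. Top of the key above this point: free 14 mm, latched 9 mm, pressed fully home 6 mm
- slot_3 (a point): centre of the key opening that is third from the left (+y of the box is left), 41.5 mm above the worktop, level with the black collar round the key. Top of the key above this point: free 14 mm, latched 9 mm, pressed fully home 6 mm
- slot_4 (a point): centre of the key opening that is rightmost (+y of the box is left), 41.5 mm above the worktop, level with the black collar round the key. Top of the key above this point: free 14 mm, latched 9 mm, pressed fully home 6 mm
- cell_a: seat of one of the four keys (the seats are dealt to the four openings anew each time); origin on the worktop level under the centre of its key, axes as the box's. Touching its key is touching it
- key_a (a joint): how far the key of cell_a is down, m: 0 = fully up (free), 0.005 = latched down, 0.008 = pressed fully home. All four keys: a free key is sprung: it gives from about 1.5 N on, about 2 mm per further N (half-way at 3.5 N), and comes back up. The latched key does not give below about 3 N; pressed fully home (5 to 6 N) it unlatches and springs up when let go; pressed less far it stays latched. A free key does not latch when pressed
- cell_b: seat of one of the four keys (the seats are dealt to the four openings anew each time); origin on the worktop level under the centre of its key, axes as the box's. Touching its key is touching it
- key_b (a joint): how far the key of cell_b is down, m: 0 = fully up (free), 0.005 = latched down, 0.008 = pressed fully home
- cell_c: seat of one of the four keys (the seats are dealt to the four openings anew each time); origin on the worktop level under the centre of its key, axes as the box's. Touching its key is touching it
- key_c (a joint): how far the key of cell_c is down, m: 0 = fully up (free), 0.005 = latched down, 0.008 = pressed fully home
- cell_d: seat of one of the four keys (the seats are dealt to the four openings anew each time); origin on the worktop level under the centre of its key, axes as the box's. Touching its key is touching it
- key_d (a joint): how far the key of cell_d is down, m: 0 = fully up (free), 0.005 = latched down, 0.008 = pressed fully home
- marker_blue: felt marker with white barrel and blue cap, 136 mm long, 18 mm high, lying in front of the selector box; origin at the centre of its underside; a bystander
- cal_disc: round reference disc, 45 mm across, 8 mm high, white rim and dark face, near the right end of the box; origin at the centre of its underside; a bystander
- screwdriver: screwdriver with red handle, 212 mm long, 27 mm high, lying behind the box; origin at the centre of its underside; a bystander
- vial_02: clear glass vial with white cap, 27 mm across, 58 mm high, near the right rear corner of the box; origin at the centre of its underside; a bystander
- die_ring_01: plain pale steel ring, 51 mm across, 13 mm high, near the left end of the box; origin at the centre of its underside; a bystander

How it is judged:
By the outcome, as a careful person would: the job done as asked, in the order asked, and still so for the second after the job is handed in, with the robot touching nothing.
It also fails if it takes over 45 s, if anything falls off the work surface, if the arm or the gripper's body presses on something with over 40 N, if the wrist force passes 120 N, or if a joint passes its speed limit or range.

### The arm

A 7-joint arm with a two-finger parallel gripper is mounted at the origin on a cart in front of the work surface, level with it; the furniture and walls round the work are solid. World frame = base frame: x ahead of the robot, y to its left, z up, the work surface at z = 0. Lengths are in m, angles in rad, forces in N, time in s.
With the tool pointing down it reaches from about 0.425 to 1.025 m from the base axis. Payload 3.6 kg.
Tool frame: the origin (TCP) lies at the very end of the fingers, on their centre line; the grasp point (between the pads) lies 19 mm behind it; z points along the fingers, y is the direction in which the jaws open and shut (so a half turn about z gives the same grasp; the last joint's range is limited). The gripper opens to 85 mm and grips with 20 to 120 N. Pads are 22 mm wide; open, the fingers measure 114 mm over their backs; the gripper's body (76 mm by 85 mm) begins 54 mm behind the grasp point. The pads swing forward as they close: fully open they stand 13 mm farther back than shut.
Start: joints at [-1.325, 0.591, 0.048, 1.609, -0.033, 0.943, -0.034], TCP at [0.242, 0.684, 0.231] pointing down, gripper open.
Joint ranges: [-2.69, 2.69], [-0.47, 2.24], [-1.27, 1.36], [0.19, 2.51], [-1.53, 4.68], [0.08, 2.07], [-3.09, 3.09]. Speed limits (rad/s): [2.57, 2.57, 3.14, 3.14, 3.14, 3.14, 3.14].

### API

Orientations are given as a unit quaternion [x, y, z, w].
In Python, from station import move_pose, servo_line, set_joints, open_jaws, clamp, hold, solve_ik, snapshot, camera_info, IKError, sign_off, get_t, get_qpos, get_dq, get_tau, get_eef_pos, get_orientation, get_ft_force, get_moment, get_finger_gap gives the robot as it stands. The module is installed in compiled form; this text tells all that it offers. Calls block until the motion is done:
- move_pose(position, orientation): joint-space move of the TCP to a pose.
- servo_line(position, frame=None, vel=0.15): straight line of the TCP; frame=None keeps the orientation; vel is the mean speed in m/s.
- set_joints(angles): joint-space move.
- open_jaws() and clamp(): open the fingers fully, or close them until they stop; the grip force is fixed at half the most.
- hold(seconds).
- solve_ik(position, orientation): joint angles nearest the present ones, or None.
- snapshot(name): name is "side" or "top" or "wrist"; returns (picture, depth): 420x560x3 uint8, red, green, blue; 420x560 float32, m along the optical axis (not along the pixel's ray), 0 where there is no reading.
- camera_info(name): a dict with "vfov" (degrees; the focal length in pixels is half the picture's height over the tangent of half this angle, whatever the lens; pixels are square), "cx", "cy" (the principal point, pixels), "R" (3x3) and "t" (3): a world point X has camera coordinates R X + t. Camera axes: x right, y down, z forward; pixel columns grow to the right and rows downward; lengths in m; the calibration is good to about 2 mm. A picture is of the moment at which its call begins: read the wrist's pose just before it. camera_info takes no time and is no camera call; for the wrist camera it gives the pose at the moment of the call.
A pose or a line that the arm cannot do raises IKError and nothing moves.
- sign_off(): hands the job in, once; it reports no verdict.
Readings, each from a call of its own:
- get_t(): time.
- get_qpos(): joint angles.
- get_dq(): joint speeds.
- get_tau(): joint torques, N m.
- get_eef_pos(): TCP position.
- get_orientation(): TCP orientation.
- get_ft_force(): force on the tool from outside, world axes, zero at the start.
- get_moment(): the same for the moment, N m.
- get_finger_gap(): finger opening in m.
Only numpy, scipy, OpenCV 4.12 (cv2) and the standard library are available. Lean on these libraries where they do the work, as an engineer would, in place of code of your own. Each camera call takes 0.05 s, during which the arm holds its last target. There are 200 camera calls.

## Working session

There is one attempt and no reset: what is moved stays moved. The work goes in short steps, each a Python script; the robot and the scene stay as the last script left them, time stands still between calls to the robot, and variables do not carry over. Pictures are saved under pics/ and viewed, about 8 in all and at most 12, crops included, and the job is handed in when it is done.

```bash
mkdir -p pics; python3 - <<'E'
from station import *
import cv2,numpy as np
for n in("top","side"):
    p,d=snapshot(n); cv2.imwrite(f"pics/{n}0.png",p[:,:,::-1]); np.save(f"{n}0.npy",d); 
    i=camera_info(n); print(n,i)
print(get_t(),get_ft_force(),get_orientation(),get_finger_gap())
E
```

```text
top {'vfov': 48.17943891349907, 'cx': 286.4108873775025, 'cy': 212.1832029210563, 'R': array([[-0.00836625, -0.99973946,  0.02123719],
       [-0.98055219,  0.0040375 , -0.19621698],
       [ 0.19608012, -0.02246577, -0.98033049]]), 't': array([-0.13820314,  0.57252849,  0.78140059])}
side {'vfov': 44.56027064089664, 'cx': 283.85920468623203, 'cy': 210.67725270135935, 'R': array([[-0.93820568, -0.34547318, -0.02045424],
       [-0.21867988,  0.63760581, -0.7386731 ],
       [ 0.26823349, -0.68855437, -0.67375343]]), 't': array([0.48995859, 0.24548589, 0.81883606])}
0.1 [ 0.34884647 -0.20417727  0.2241869 ] [ 1.69037980e-01  9.85608995e-01 -1.02905289e-03 -1.10245801e-04] 0.085391522345372
```

View pics/top0.png

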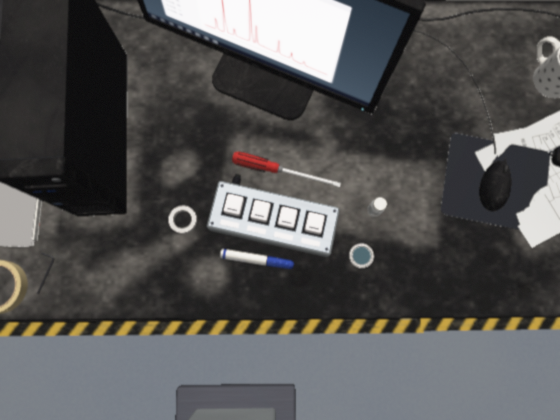

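View pics/side0.png

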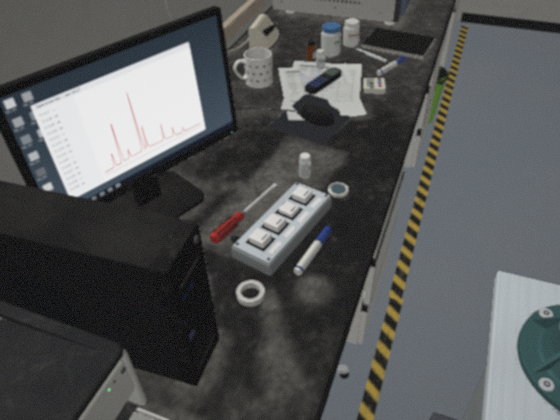

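Top view: the box spans about (210–338, 183–253), with keys at about (234,205), (260,211), (287,217) and (314,222). The monitor and PC tower lie behind and to the left. Next I locate the box in world coordinates from the depth image.

```bash
cat > h.py <<'E'
from station import *
import cv2,numpy as np
def rays(info,uv):
    f=210/np.tan(np.radians(info["vfov"]/2)); uv=np.atleast_2d(uv).astype(float)
    d=np.c_[(uv[:,0]-info["cx"])/f,(uv[:,1]-info["cy"])/f,np.ones(len(uv))]
    return -info["R"].T@info["t"], d@info["R"]
def onplane(info,uv,z):
    c,d=rays(info,uv); return c+d*((z-c[2])/d[:,2])[:,None]
def cloud(info,dep):
    v,u=np.mgrid[:420,:560]; c,d=rays(info,np.c_[u.ravel(),v.ravel()])
    return (c+d*dep.ravel()[:,None]).reshape(420,560,3)
E
python3 - <<'E'
from h import *
i=camera_info("top"); d=np.load("top0.npy"); P=cloud(i,d)
m=(P[...,2]>.03)&(P[...,2]<.07)&(d>0); m[:170]=0;m[265:]=0;m[:,:200]=0;m[:,350:]=0
n,l,s,c=cv2.connectedComponentsWithStats(m.astype(np.uint8)); print(s)
k=1+np.argmax(s[1:,4]); Q=P[l==k]
print(np.percentile(Q,[1,50,99],axis=0))
print(cv2.minAreaRect(Q[:,:2].astype(np.float32)*1000))
for u,v in [(234,205),(260,211),(287,217),(314,222)]: print(onplane(i,(u,v),.055), P[v,u])
for n,(u,v) in dict(marker=(257,259),disc=(361,256),ring=(182,219),vial=(380,205),tip=(340,185)).items(): print(n,onplane(i,(u,v),.01))
g=P[::20,::20]; print("tall", [(round(a,2),round(b,2),round(z,2)) for a,b,z in g.reshape(-1,3) if z>.08])
E
```

```text
[[     0      0    560    420 229028]
 [   236    177      2      2      3]
 [   234    180      5      2      6]
 [   207    182    133     74   6163]]
[[ 0.50437896 -0.23107138  0.03129553]
 [ 0.5631249  -0.11938987  0.04060232]
 [ 0.62615975 -0.00566805  0.05729775]]
((568.0891723632812, -118.4881591796875), (232.07652282714844, 96.2852783203125), 76.44048309326172)
[[ 0.5858357  -0.04783336  0.055     ]] [ 0.58608301 -0.04772951  0.05385714]
[[ 0.57465255 -0.09450511  0.055     ]] [ 0.5742517  -0.09457306  0.05697589]
[[ 0.56349192 -0.14284169  0.055     ]] [ 0.5637086  -0.14286927  0.05385579]
[[ 0.55417679 -0.19108808  0.055     ]] [ 0.5540804  -0.19104343  0.05554129]
marker [[ 0.49305827 -0.08764559  0.01      ]]
disc [[ 0.49743433 -0.28125288  0.01      ]]
ring [[0.56904777 0.05332511 0.01      ]]
vial [[ 0.5945244  -0.32146324  0.01      ]]
tip [[ 0.63407565 -0.24621198  0.01      ]]
tall [(np.float64(0.92), np.float64(0.34), np.float64(0.16)), (np.float64(0.84), np.float64(0.24), np.float64(0.28)), (np.float64(0.84), np.float64(0.21), np.float64(0.28)), (np.float64(0.84), 
[... 5738 characters left out ...]
4(0.16), np.float64(0.22)), (np.float64(0.64), np.float64(0.16), np.float64(0.15)), (np.float64(0.57), np.float64(0.24), np.float64(0.27)), (np.float64(0.58), np.float64(0.22), np.float64(0.27)), (np.float64(0.58), np.float64(0.19), np.float64(0.26)), (np.float64(0.58), np.float64(0.17), np.float64(0.26)), (np.float64(0.59), np.float64(0.16), np.float64(0.22)), (np.float64(0.61), np.float64(0.16), np.float64(0.14)), (np.float64(0.57), np.float64(0.25), np.float64(0.15)), (np.float64(0.58), np.float64(0.22), np.float64(0.14)), (np.float64(0.58), np.float64(0.19), np.float64(0.14)), (np.float64(0.58), np.float64(0.16), np.float64(0.13)), (np.float64(0.41), np.float64(-0.12), np.float64(0.88))]
```

```bash
cat >> h.py <<'E'
def quat(a):  # tool down, tool y along the direction of angle a
    b=(a+np.pi/2)/2; return [np.cos(a/2+np.pi/4),np.sin(a/2+np.pi/4),0,0] if 0 else [np.cos((a-np.pi/2)/2+np.pi/2),np.sin((a-np.pi/2)/2+np.pi/2),0,0]
E
sed -i '/b=(a+np/d' h.py; cat >> h.py <<'E'
    # half turn about n maps y onto angle a: n lies midway between y and a
    b=(a+np.pi/2)/2; return [np.cos(b),np.sin(b),0,0]
YAW=np.radians(-13.0)
E
python3 - <<'E'
from h import *
for s in(0,np.pi):
  for x,y,z in[(.36,.30,.42),(.50,-.06,.35),(.56,-.12,.1)]: print(s,solve_ik([x,y,z],quat(YAW+s)))
q=quat(YAW)
servo_line([.242,.684,.42],vel=.25); print(get_t())
E
```

```text
0 [-1.25130452  0.06089539  0.4927151   1.93635582 -0.03151871  1.15175468
 -0.97342698]
0 [-0.65294478  0.22895528  0.83126633  1.98524032 -0.19936775  1.00962165
  0.04536527]
0 [-0.11938993  0.61514532  0.35375631  2.05854261 -0.40388603  0.53366524
  0.29921641]
3.141592653589793 [-0.59453476  0.07408996 -0.21093213  1.91363783  0.01693832  1.15555413
  2.10296103]
3.141592653589793 [-0.16053453  0.17694519  0.22251755  1.96860624 -0.04615688  1.00080079
  2.9982396 ]
3.141592653589793 [ 0.3601608   0.60237346 -0.31631718  2.03698948  0.34269528  0.55214626
  2.71653027]
1.0083
```

```bash
python3 - <<'E'
from h import *
q=quat(YAW)
move_pose([.36,.30,.42],q); print(get_t())
move_pose([.49,-.105,.30],q); print(get_t(),get_eef_pos())
clamp(); print(get_t(),get_finger_gap())
hold(.2)
i=camera_info("wrist"); p,d=snapshot("wrist"); cv2.imwrite("pics/w1.png",p[:,:,::-1]); np.savez("w1.npz",d=d,p=p,**i)
print(get_t(),get_eef_pos(),get_ft_force(), get_qpos())
P=cloud(i,d); m=(P[...,2]>.03)&(P[...,2]<.045)&(d>0)
m2=(P[...,2]>.046)&(P[...,2]<.065)&(d>0)
for mm in(m,m2):
  n,l,s,c=cv2.connectedComponentsWithStats(mm.astype(np.uint8))
  for k in range(1,n):
    if s[k,4]>300:
      Q=P[l==k]; print(s[k],cv2.minAreaRect(Q[:,:2].astype(np.float32)*1000),np.median(Q[:,2]))
E
```

```text
2.5
4.125 [ 0.49061136 -0.1037346   0.29994751]
4.8917 9.525650954562817e-05
5.1417 [ 0.48999218 -0.10500608  0.29999996] [-0.036359    0.43190759 -1.25008247] [-0.68550192  0.36984704  1.06379773  2.05814335 -0.40278704  0.93765345
  0.36806977]
[  301    69    87   192 11429] ((565.2486572265625, -118.51502227783203), (230.83761596679688, 92.10926818847656), 76.75699615478516) 0.03961820053382914
[335  92  34  29 889] ((586.2918090820312, -46.322452545166016), (29.248624801635742, 34.15664291381836), 76.7695083618164) 0.05480803670672657
[333 139  32  28 829] ((574.7283935546875, -95.24407958984375), (29.93360137939453, 34.00242233276367), 76.96246337890625) 0.054761826656997525
[331 183  30  25 711] ((563.365478515625, -143.9143524169922), (29.444677352905273, 34.16386032104492), 76.8154296875) 0.04989667485470667
[329 223  30  25 697] ((551.9550170898438, -191.5668182373047), (29.041584014892578, 34.6163215637207), 77.84374237060547) 0.054796979156504444
```

View pics/w1.png

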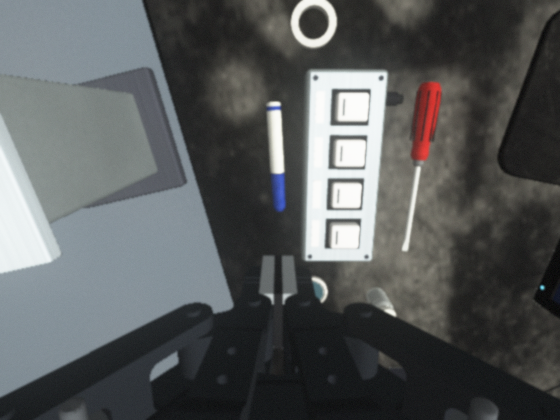

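The wrist view shows the four keys at about (351,106), (348,153), (346,195) and (343,235). Depth puts the third key 5 mm lower than the others. The key sizes (29 × 34 mm) and pitch (49–50 mm) agree with the description. Now I confirm by touch, starting with key 1.

```bash
cat >> h.py <<'E'
C=np.array([[586.3,-46.3],[574.8,-95.0],[563.4,-143.7],[552.0,-192.0]])/1000
def fz(n=4):
    r=[]
    for _ in range(n): r.append(get_ft_force()[2]); hold(.02)
    return np.mean(r)
def tap(k,z0,zmin,thr=1.0,step=.0004):
    x,y=C[k]; q=quat(np.radians(-13.2))
    servo_line([x,y,z0+.012],q,vel=.1); servo_line([x,y,z0],q,vel=.05); hold(.15)
    b=fz(8); z=z0; log=[]
    while z>zmin:
        z-=step; servo_line([x,y,z],q,vel=.02); f=fz()-b
        log.append((round(z*1000,1),round(get_eef_pos()[2]*1000,2),round(f,2)))
        if f>thr: break
    servo_line([x,y,z0+.012],q,vel=.05)
    print(k+1,"base",round(b,2),log,"t",get_t())
E
python3 - <<'E'
from h import *
x,y=C[0]; move_pose([x,y,.09],quat(np.radians(-13.2))); print(get_t())
tap(0,.0585,.0535)
E
```

```text
6.0833
1 base 0.08 [(58.1, np.float64(58.12), np.float64(0.38)), (57.7, np.float64(57.67), np.float64(-0.19)), (57.3, np.float64(57.3), np.float64(-0.09)), (56.9, np.float64(56.89), np.float64(0.18)), (56.5, np.float64(56.48), np.float64(0.17)), (56.1, np.float64(56.11), np.float64(-0.19)), (55.7, np.float64(55.71), np.float64(0.43)), (55.3, np.float64(55.39), np.float64(1.48))] t 10.0833
```

```bash
python3 - <<'E'
from h import *
tap(1,.0575,.0537); tap(2,.0525,.0485); tap(3,.0575,.0537)
E
```

```text
2 base 0.06 [(57.1, np.float64(57.15), np.float64(-0.44)), (56.7, np.float64(56.68), np.float64(-0.42)), (56.3, np.float64(56.28), np.float64(-0.35)), (55.9, np.float64(55.88), np.float64(0.0)), (55.5, np.float64(55.59), np.float64(1.57))] t 13.425
3 base -0.16 [(52.1, np.float64(52.13), np.float64(-0.36)), (51.7, np.float64(51.67), np.float64(0.56)), (51.3, np.float64(51.28), np.float64(-0.04)), (50.9, np.float64(50.88), np.float64(0.48)), (50.5, np.float64(50.68), np.float64(2.49))] t 16.7667
4 base 0.13 [(57.1, np.float64(57.13), np.float64(-0.09)), (56.7, np.float64(56.68), np.float64(0.26)), (56.3, np.float64(56.28), np.float64(-0.31)), (55.9, np.float64(55.88), np.float64(-0.04)), (55.5, np.float64(55.58), np.float64(0.87)), (55.1, np.float64(55.13), np.float64(1.21))] t 20.4333
```

Touch confirms it: keys 1, 2 and 4 meet the fingers at about 55.5 mm, and key 3 at 50.6 mm and stiff. Pressing key 3 home.

```bash
python3 - <<'E'
from h import *
k=2; x,y=C[k]; q=quat(np.radians(-13.2))
servo_line([x,y,.0665],vel=.1); servo_line([x,y,.0525],vel=.05); hold(.1); b=fz(6); z=.0484
servo_line([x,y,z],vel=.02)
while z>.0455:
    f=fz()-b; print(round(z*1000,1),np.round(get_eef_pos()*1000,2),round(f,2))
    if f>9: break
    z-=.0004; servo_line([x,y,z],vel=.02)
hold(.2); servo_line([x,y,.075],vel=.06)
move_pose([.49,-.105,.30],quat(YAW)); hold(.3)
i=camera_info("wrist"); p,d=snapshot("wrist"); cv2.imwrite("pics/w2.png",p[:,:,::-1])
P=cloud(i,d); m2=(P[...,2]>.046)&(P[...,2]<.065)&(d>0)
n,l,s,c=cv2.connectedComponentsWithStats(m2.astype(np.uint8))
for j in range(1,n):
    if s[j,4]>300: Q=P[l==j]; print(s[j],np.median(Q,0))
print(get_t(),get_eef_pos())
E
```

```text
48.4 [ 563.84 -143.89   48.69] 3.09
48.0 [ 563.81 -143.9    48.14] 2.72
47.6 [ 563.81 -143.92   47.99] 6.31
47.2 [ 563.83 -143.88   47.77] 6.95
46.8 [ 563.87 -143.9    47.63] 9.3
[336  92  33  29 917] [ 0.5854298  -0.04628847  0.05480716]
[334 139  32  28 836] [ 0.57436785 -0.09421284  0.05476393]
[332 183  31  26 762] [ 0.56264415 -0.14262914  0.05478129]
[330 223  30  25 698] [ 0.55148598 -0.19007049  0.05480982]
25.525 [ 0.48994991 -0.10508902  0.2993821 ]
```

View pics/w2.png

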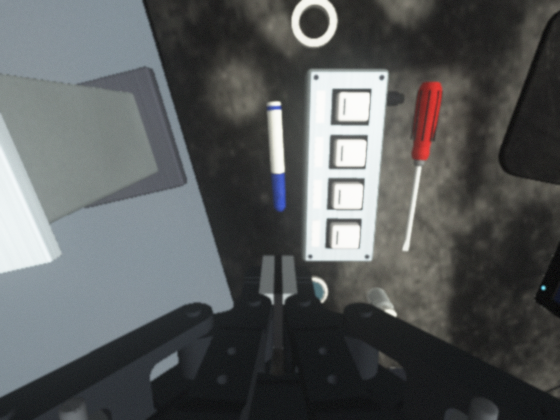

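The wrist view shows all four keys at (351–344, 106–235) standing at the same height, 54.8 mm by depth. The bystanders have not moved. Handing in.

```bash
python3 -c "
from station import *
sign_off(); print(get_t())"
```

```text
the job is handed in; nothing more can be done
the job is handed in; nothing more can be done
```

The latched key was the third from the left. I pressed it home and released it, and all four keys now stand up. I handed the job in at about 25.5 s.

- **Tapping:** I tapped the keys from left to right with the closed fingertips. Keys 1, 2 and 4 met the fingers at about 55.5 mm, with readings of 1.2–1.6 N. Key 3 met them at about 50.7 mm, stiff at 2.5 N, which is below the 3 N at which it starts to give.
- **Pressing:** I pressed key 3 until it bottomed at a fingertip height of 47.6 mm and 9.3 N, then let go.
- **Last check:** The wrist camera's depth image put all four key tops at 54.8 mm; key 3 had been at 49.9 mm before. The marker, screwdriver and ring look unmoved; the disc and vial are partly hidden behind the gripper in that view. The arm was clear of everything.

No check failed. Camera heights read about 0.7 mm lower than touch, within the stated calibration, and the force readings carry about 0.4 N of noise.

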